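# Lower the probe lever on the loaded panel test station

### The job

On the inspection bench stand two identical probe stations, and only one of them has a display panel lying in its nest. Push that station's red-balled lever fully down, so that its probe is lowered onto the panel, and let go. Leave the empty station's lever raised as it is, and do not shift the panel.

Things in the scene. Friction and masses are not known exactly. Their poses are not given: they have to be found in the camera images.
- loaded_lever (a joint): lever of the LOADED station: flat steel arm with a red ball end, on the head's left side as the robot sees it, pivot 130 mm above the table. Value in rad: 0 = raised, arm 60 degrees above level; grows as the ball is pushed down; 1.2 = lower stop, arm 9 degrees below level. Starts at 0 to 0.25. No spring: 1.5 N at the ball moves it, it stays where left and drives the black plunger onto the panel.
- loaded_knob (a point): centre of the red ball (24 mm across) of the loaded station's lever, 100 mm from the pivot; the one to push. Axes turn with the lever: x runs along the arm from ball to pivot, y is parallel to the pivot, level. The ball swings down in an upright plane from 200-217 mm to 115 mm above the table, and 25-50 mm outward, away from the head, roughly towards the robot. Free above and below.
- empty_knob (a point): the same ball on the EMPTY station, lever also raised: leave it. Both stations: aluminium base 220 x 150 x 18 mm with a black-rimmed nest in front (pad 20 mm, rim 24 mm high), at the back a white column with a white head 48 mm wide, reaching out over the nest, top 150 mm above the table. The lever's plane is 38 mm left of the head's middle.
- panel: display panel: green glass plate 90 x 110 x 4 mm with a yellow screen area and a copper strip, lying loose in the loaded station's nest, underside 20 mm above the table. Origin: centre of its underside; x along the 90 mm side, away from the robot towards the column; z up. The head overhangs its far part.

How it is judged:
At the end, for the whole second after the job is handed in: The loaded station's lever is down to within 0.18 rad (about 10 degrees) of its lower stop and at rest; the empty station's ball is within 20 mm and the panel within 10 mm of where it began (value of joint loaded_lever above 1.02 rad and velocity of joint loaded_lever between -0.1 and 0.1 rad/s and distance of empty_knob from where it was at the start of the episode below 0.02 m and distance of panel from where it was at the start of the episode below 0.01 m); the robot touches nothing.
It fails at once if the empty station's lever is moved (its ball by more than 20 mm) (distance of empty_knob from where it was at the start of the episode above 0.02 m).
It fails at once if the panel is shifted by more than 10 mm (distance of panel from where it was at the start of the episode above 0.01 m).
It also fails if it takes over 29 s, if anything falls off the work surface, if the arm or the gripper's body presses on something with over 40 N, if the wrist force passes 120 N, or if a joint passes its speed limit or range.

### The arm

A 6-joint arm with a two-finger parallel gripper is mounted at the origin on the work surface. World frame = base frame: x ahead of the robot, y to its left, z up, the work surface at z = 0. Lengths are in m, angles in rad, forces in N, time in s.
With the tool pointing down it reaches from about 0.3 to 0.75 m from the base axis. Payload 8.5 kg.
Tool frame: the origin (TCP) lies on the centre line of the jaws, within the pads' length; the fingertips stand 22 mm ahead of it and the grasp point (between the pads) lies 3 mm ahead of it; z points along the fingers, y is the line along which they close (so a half turn about z gives the same grasp; the last joint's range is limited). The gripper opens to 88 mm and grips with 3 to 60 N. Pads are 18 mm wide; open, the fingers measure 123 mm over their backs; the gripper's body (75 mm by 187 mm) begins 45 mm behind the grasp point.
Start: joints at [1.114, 0.381, 1.297, -0, 1.464, -0.215], TCP at [0.132, 0.534, 0.261] pointing down, gripper open.
Joint ranges: [-3.11, 3.11], [-0.89, 2.33], [0.22, 2.48], [-1.42, 4.56], [0.17, 2.85], [-2.88, 2.88]. Speed limits (rad/s): [2.39, 2.39, 3.14, 3.14, 3.14, 3.14].

### API

Orientations are given as a 3x3 rotation matrix whose columns are the frame's x, y, z axes.
In Python, from workcell import r, cams, order gives the robot as it stands.
- The arm moves only by the shell command python3 -m jog 'ROWS'. ROWS is JSON, a list of rows, each a list of 3 entries, a list of its own where there are three numbers: the finger opening in mm, from 0 to 88.1, then the shift along the tool's x, y, z as a fraction of full scale, then the turn about the tool's z as a fraction of full scale. A call has 1 to 20 rows; each row shifts and turns the commanded pose from where the row before left it, along the tool's axes as they then stand; what a row does not reach is not made up. Full scale, the value 1, is 0.03 m for a shift and 4 degrees for a turn. A row lasts 1/10 s, in which the tool goes at most 50 mm and 8.59 degrees, less where a joint would pass 70% of its speed; a pose out of reach is approached as far as the arm can. A call with a number of a shift or a turn outside -1 to 1 is refused whole. A call with a gripper value outside its range is refused whole. The fingers move at their own pace and stop on an object; the grip force is fixed at half the most. Time passes only in rows, so rows that do not move let the fingers close. It gives the time, the measured TCP pose, the force, the opening and the grip force at its end, in the units of the state.
- r.read_state(): the state, without advancing time (a new reading comes with each control period).
- cams.capture(name): name is "scene" or "top" or "wrist"; returns a dict with "image" (400x640x3 uint8, blue, green, red), "range_z" (400x640 float32, m along the optical axis (not along the pixel's ray), 0 where there is no reading), "K" (3x3 intrinsics, pixels), "R" (3x3) and "t" (3): a world point X has camera coordinates R X + t. Camera axes: x right, y down, z forward; pixel columns grow to the right and rows downward; lengths in m; the calibration is good to about 2 mm. A picture is of the moment at which its call begins.
- order.close_job(): hands the job in; it is judged then, once.
The state is a dict: "time": time; "qpos": joint angles; "dq": joint speeds; "tau": joint torques, N m; "tool_pos": TCP position; "eef_rot": TCP orientation; "wrist_force": force on the tool from outside, world axes, zero at the start; "torque": the same for the moment, N m; "width": finger opening in m; "grasp_force": force on a finger pad.
Only numpy, scipy, OpenCV 4.12 (cv2) and the standard library are available. Lean on these libraries where they do the work, as an engineer would, in place of code of your own. Each camera call takes 0.05 s, during which the arm holds its last target. There are 200 camera calls.

## Working session

There is one attempt and no reset: what is moved stays moved. The work goes in short steps, Python scripts to look and compute and a shell command to move; the robot and the scene stay as the last step left them, time stands still between calls to the robot, and variables do not carry over. Pictures are saved under pics/ and viewed, at most 10 in all, crops included, and the job is handed in when it is done.

```bash
mkdir -p pics; cat > h.py <<'E'
import numpy as np,cv2
from workcell import r,cams,order
def red(c):
    hsv=cv2.cvtColor(c["image"],cv2.COLOR_BGR2HSV);m=(((hsv[...,0]<8)|(hsv[...,0]>172))&(hsv[...,1]>150)&(hsv[...,2]>60)).astype(np.uint8)
    n,l,s,ce=cv2.connectedComponentsWithStats(m)
    for i in range(1,n):
        if s[i,4]<15: continue
        z=c["range_z"][l==i];z=z[z>0]
        if len(z)==0: continue
        zc=np.median(z)+0.004
        X=c["R"].T@(np.linalg.inv(c["K"])@[ce[i][0],ce[i][1],1]*zc-c["t"])
        print(ce[i].round(),s[i,4],X.round(3))
E
python3 - <<'E'
from h import *
for n in("scene","top"):
    c=cams.capture(n);cv2.imwrite(f"pics/{n}0.png",c["image"]);print(n);red(c)
s=r.read_state();print(s["time"],s["tool_pos"],s["eef_rot"])
E
```

```text
scene
[442. 164.] 76 [0.345 0.365 0.021]
[226. 166.] 95 [ 0.5   -0.163  0.22 ]
top
[210. 233.] 108 [0.514 0.213 0.211]
[422. 241.] 132 [ 0.496 -0.161  0.22 ]
[178. 308.] 436 [0.358 0.34  0.019]
0.1 [0.13160466 0.53380032 0.26021402] [[-9.70910047e-01  2.39443795e-01 -5.91036968e-04]
 [ 2.39444343e-01  9.70909395e-01 -1.16302238e-03]
 [ 2.95364853e-04 -1.27071057e-03 -9.99999149e-01]]
```

View pics/scene0.png

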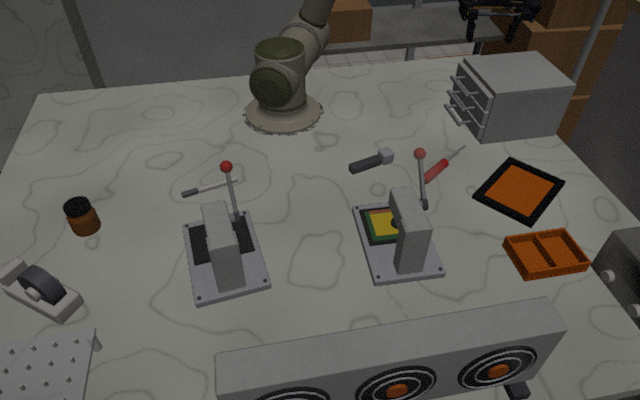

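View pics/top0.png

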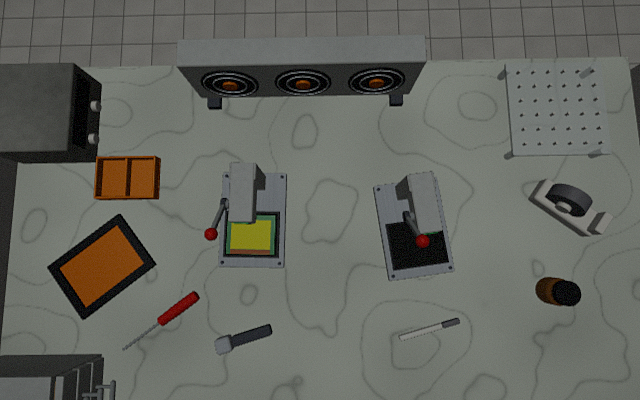

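The loaded station is the left one: in the top view its yellow panel is at about (250,235) and its ball at (210,233). The empty station's ball is at (422,241). Next I'll get the station's yaw and the head's extent.

```bash
python3 - <<'E'
from h import *
c=cams.capture("top");v,u=np.mgrid[0:400,0:640];z=c["range_z"]
P=(np.stack([u,v,np.ones_like(u)],-1)@np.linalg.inv(c["K"]).T*z[...,None]-c["t"])@c["R"]
roi=(u>195)&(u<300)&(v>150)&(v<285)&(z>0)
for lo,hi in((.012,.03),(.142,.158)):
    m=roi&(P[...,2]>lo)&(P[...,2]<hi);Q=P[m][:,:2].astype(np.float32);rc=cv2.minAreaRect(Q)
    print(m.sum(),rc,cv2.boxPoints(rc).round(3).tolist())
hsv=cv2.cvtColor(c["image"],cv2.COLOR_BGR2HSV)
m=roi&((hsv[...,0]<8)|(hsv[...,0]>172))&(hsv[...,1]>150)&(P[...,2]>.15)
print(P[m].mean(0),P[m].max(0),P[m].min(0))
E
```

```text
4463 ((0.5560702681541443, 0.17460092902183533), (0.15025034546852112, 0.21979932487010956), 88.13493347167969) [[0.4440000057220459, 0.10300000011920929], [0.6629999876022339, 0.09600000083446503], [0.6679999828338623, 0.2460000067949295], [0.4490000009536743, 0.2529999911785126]]
1539 ((0.5984424352645874, 0.1801391839981079), (0.06622099131345749, 0.11993661522865295), 86.16829681396484) [[0.5360000133514404, 0.1509999930858612], [0.656000018119812, 0.14300000667572021], [0.6600000262260437, 0.20900000631809235], [0.5410000085830688, 0.21699999272823334]]
[0.51380956 0.21117824 0.21324917] [0.52449913 0.22158844 0.21913161] [0.50406683 0.20191659 0.1922558 ]
```

```bash
python3 -m jog '[[0,[0,0,-1],0],[0,[-0.78,-0.38,0],0],[0,[-0.78,-0.38,0],0],[0,[-0.78,-0.38,0],0],[0,[-0.78,-0.38,0],0],[0,[-0.78,-0.38,0],0],[0,[-0.78,-0.38,0],0],[0,[-0.78,-0.38,0],0],[0,[-0.78,-0.38,0],0],[0,[-0.78,-0.38,0],0],[0,[-0.78,-0.38,0],0],[0,[-0.78,-0.38,0],0],[0,[-0.78,-0.38,0],0],[0,[-0.78,-0.38,0],0],[0,[-0.78,-0.38,0],0],[0,[-0.78,-0.38,0],0],[0,[-0.78,-0.38,0],0],[0,[-0.78,-0.38,0],0],[0,[-0.78,-0.38,0],0],[0,[0,0,0],0]]'
python3 - <<'E'
from h import *
s=r.read_state();print(s["time"],s["tool_pos"],s["eef_rot"].round(3) if hasattr(s["eef_rot"],"round") else s["eef_rot"],s["width"])
for n in("scene","wrist"):
    c=cams.capture(n);print(n);red(c);cv2.imwrite(f"pics/{n}1.png",c["image"])
E
```

```text
time: 2.15
tool_pos: [0.4932, 0.2322, 0.29]
eef_rot: [[-0.97, 0.242, -0.001], [0.242, 0.97, -0.001], [0.0, -0.001, -1.0]]
wrist_force: [0.3, 0.4, -0.8]
width: 0.0006
grasp_force: 0.0
2.15 [0.49320546 0.23217232 0.29004802] [[-0.97   0.242 -0.001]
 [ 0.242  0.97  -0.001]
 [ 0.    -0.001 -1.   ]] 0.0006030483378893887
scene
[442. 164.] 76 [0.343 0.366 0.02 ]
[226. 166.] 96 [ 0.5   -0.163  0.221]
wrist
[380.  26.] 1559 [0.368 0.327 0.018]
[287. 246.] 90 [0.507 0.207 0.206]
```

View pics/wrist1.png

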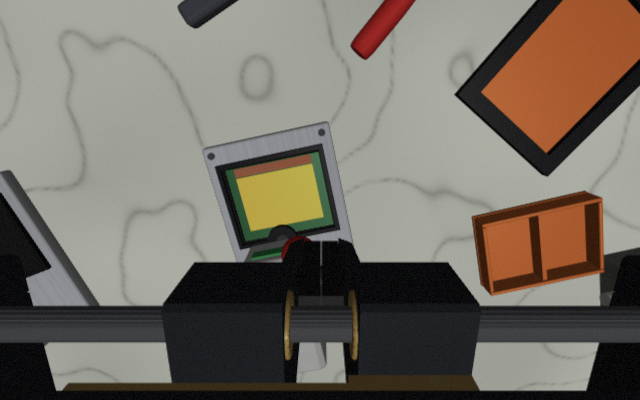

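The wrist view shows the ball at about (290,246), peeking out beside the fingertips, which agrees with the estimate. I'll centre over it, touch down and start along the arc.

```bash
python3 -m jog '[[0,[-0.38,-0.23,0],0],[0,[-0.38,-0.23,0],0],[0,[0,0,0.5],0],[0,[0,0,0.5],0],[0,[0,0,0.32],0],[0,[0,0,0.32],0],[0,[0.2,-0.05,0.2],0],[0,[0.2,-0.05,0.2],0],[0,[0.16,-0.04,0.24],0],[0,[0.16,-0.04,0.24],0],[0,[0,0,0],0]]'
python3 - <<'E'
from h import *
c=cams.capture("scene");red(c);cv2.imwrite("pics/s2.png",cv2.resize(c["image"][100:300,300:520],None,fx=2.5,fy=2.5))
E
```

```text
time: 3.35
tool_pos: [0.4873, 0.2149, 0.2141]
eef_rot: [[-0.971, 0.239, -0.002], [0.239, 0.971, -0.0], [0.001, -0.001, -1.0]]
wrist_force: [0.4, -0.2, 0.0]
width: 0.0
grasp_force: 0.0
[414. 156.] 43 [0.495 0.211 0.184]
[442. 164.] 90 [0.346 0.363 0.021]
[226. 166.] 94 [ 0.501 -0.162  0.221]
```

View pics/s2.png

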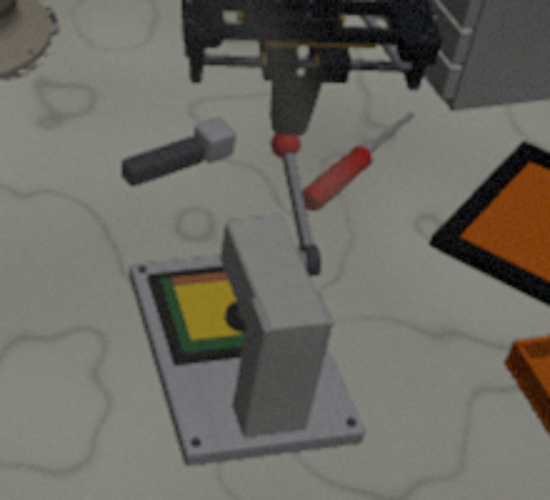

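The ball moved down under the fingertips (crop (286,145)), but the tool is about 7 mm ahead of it towards the robot. I'll keep x back for the next rows and continue down.

```bash
python3 -m jog '[[0,[-0.04,0,0.26],0],[0,[0,0,0.26],0],[0,[0.07,-0.02,0.28],0],[0,[0.07,-0.02,0.28],0],[0,[0.02,0,0.29],0],[0,[0.02,0,0.29],0],[0,[-0.02,0,0.26],0],[0,[-0.02,0,0.26],0],[0,[0,0,0.1],0],[0,[0,0,0],0]]'
python3 - <<'E'
from h import *
c=cams.capture("scene");red(c);cv2.imwrite("pics/s3.png",cv2.resize(c["image"][100:300,300:520],None,fx=2.5,fy=2.5))
E
```

```text
time: 4.4
tool_pos: [0.4851, 0.2146, 0.1481]
eef_rot: [[-0.971, 0.239, 0.002], [0.239, 0.971, 0.0], [-0.002, 0.001, -1.0]]
wrist_force: [-5.5, -1.6, 15.4]
width: 0.0005
grasp_force: 7.7
[441. 165.] 108 [0.348 0.36  0.021]
[226. 166.] 99 [ 0.5   -0.162  0.22 ]
[425. 176.] 26 [0.383 0.305 0.023]
[405. 179.] 20 [0.483 0.207 0.114]
```

View pics/s3.png

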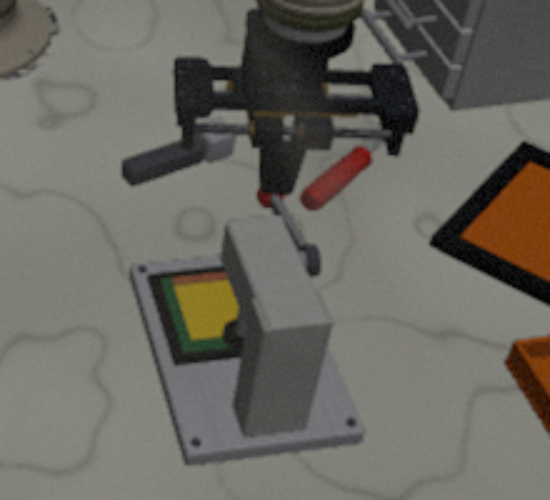

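The lever is down, with the ball at about z = 0.114 and 15 N against the stop (crop (268,198)). The panel looks unmoved, so I'll retreat straight up.

```bash
python3 -m jog '[[0,[0,0,-0.3],0],[0,[0,0,-0.6],0],[0,[0,0,-1],0],[0,[0,0,-1],0],[0,[0.8,0.4,-1],0],[0,[1,0.4,-0.5],0],[0,[1,0.4,0],0],[0,[1,0.4,0],0],[0,[1,0.4,0],0],[0,[0,0,0],0],[0,[0,0,0],0],[0,[0,0,0],0]]'
python3 - <<'E'
from h import *
for n in("scene","top"): c=cams.capture(n);print(n);red(c)
cv2.imwrite("pics/t4.png",c["image"])
E
```

```text
time: 5.65
tool_pos: [0.3602, 0.3069, 0.2787]
eef_rot: [[-0.971, 0.24, 0.0], [0.24, 0.971, -0.0], [-0.0, -0.0, -1.0]]
wrist_force: [0.2, 0.1, -0.9]
width: 0.0006
grasp_force: 0.0
scene
[442. 164.] 78 [0.345 0.365 0.022]
[226. 166.] 98 [ 0.501 -0.162  0.22 ]
[408. 176.] 51 [0.482 0.212 0.12 ]
top
[422. 241.] 134 [ 0.496 -0.161  0.22 ]
[223. 253.] 84 [0.479 0.214 0.119]
[177. 308.] 435 [0.358 0.34  0.019]
```

View pics/t4.png

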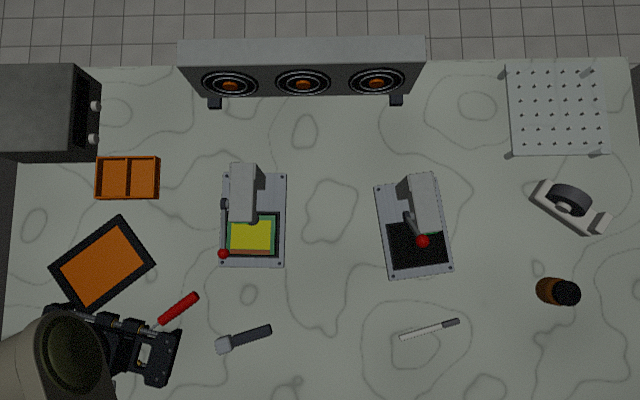

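The top view shows the loaded ball down at (223,253), about 0.119 m above the table. The panel and the empty station's ball at (422,241) are unmoved, and the arm is clear.

```bash
python3 -c "
from workcell import order
print(order.close_job())"
```

```text
the job is handed in; nothing more can be done
None
```

I pushed the loaded station's lever down to its lower stop and let go; the panel and the empty station's lever looked unmoved in the last picture, and the job is handed in (no verdict was returned).

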